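# Clip the aperture plate onto the sloping stand

### The arm

A 7-joint arm with a two-finger parallel gripper is mounted at the origin on the work surface. World frame = base frame: x ahead of the robot, y to its left, z up, the work surface at z = 0. Lengths are in m, angles in rad, forces in N, time in s.
With the tool pointing down it reaches from about 0.4 to 0.875 m from the base axis. Payload 19.3 kg.
Tool frame: the origin (TCP) lies on the front face of the gripper's body, between the roots of the fingers; the fingertips stand 73 mm ahead of it and the grasp point (between the pads) lies 54 mm ahead of it; z points along the fingers, y is the line along which they close (so a half turn about z gives the same grasp; the last joint's range is limited). The gripper opens to 85 mm and grips with 20 to 120 N. Pads are 22 mm wide; open, the fingers measure 114 mm over their backs; the gripper's body (76 mm by 85 mm) begins 54 mm behind the grasp point. The pads swing forward as they close: fully open they stand 13 mm farther back than shut.
Start: joints at [-1.345, 0.521, -0.036, 1.599, 0.021, 1.021, -0.113], TCP at [0.182, 0.598, 0.304] pointing down, gripper open.
Joint ranges: [-2.91, 2.91], [-0.3, 2.13], [-1.5, 1.42], [0.17, 2.43], [-1.26, 4.41], [0.16, 1.93], [-2.52, 2.52]. Speed limits (rad/s): [1.89, 1.89, 2.39, 2.39, 3.01, 3.01, 3.01].

### API

Orientations are given as a rotation vector (axis times angle).
In Python, from station import ctrl gives the robot as it stands.
- The arm moves only by the tool move_arm, never from a script. Its argument "motion" is a list of rows, each an object of numbers: "wx", "wy", "wz": the turn, a rotation vector about the tool's x, y, z as a fraction of full scale; "tx", "ty", "tz": the shift along the tool's x, y, z as a fraction of full scale; "fingers": the finger opening in mm, from 0 to 85.4. In form: [{"wx": .., "wy": .., "wz": .., "tx": .., "ty": .., "tz": .., "fingers": ..}, ...]. A call has 1 to 20 rows; each row is the pose to reach, as a shift and turn from the pose commanded when the call began, along the tool's axes at that moment; what a row does not reach only later rows make up. Full scale, the value 1, is 20 cm for a shift and 90 degrees for a turn. A row lasts 1/12 s, in which the tool goes at most 41.7 mm and 7.16 degrees, less where a joint would pass 70% of its speed; a pose out of reach is approached as far as the arm can. A call with a number of a shift or a turn outside -1 to 1 is refused whole. A call with a gripper value outside its range is refused whole. The fingers move at their own pace and stop on an object; the grip force is fixed at half the most. Time passes only in rows, so rows that repeat a pose let the fingers close. It gives the time, the measured TCP pose, the force, the opening and the grip force at its end, in the units of the state.
- ctrl.get_state(): the state, without advancing time (a new reading comes with each control period).
- ctrl.get_image(name): name is "side" or "top"; returns a dict with "pixels" (480x640x3 uint8, red, green, blue), "fx", "fy", "cx", "cy" (pixels), "extrinsics" (4x4, takes a point from camera to world coordinates). Camera axes: x right, y up, looking along -z (the intrinsics and any distortion apply to the point x, -y, -z); pixel columns grow to the right and rows downward; lengths in m; the calibration is good to about 2 mm. A picture is of the moment at which its call begins. There is no depth.
- ctrl.close_job(): hands the job in; it is judged then, once.
The state is a dict: "clock": time; "q": joint angles; "joint_velocities": joint speeds; "joint_efforts": joint torques, N m; "ee_pos": TCP position; "ee_rot": TCP orientation; "force": force on the tool from outside, world axes, zero at the start; "wrist_torque": the same for the moment, N m; "gripper_width": finger opening in m; "grasp_force": force on a finger pad.
Only numpy, scipy, OpenCV 4.12 (cv2) and the standard library are available. Lean on these libraries where they do the work, as an engineer would, in place of code of your own. Each camera call takes 0.05 s, during which the arm holds its last target. There are 200 camera calls.

### The job

Take the taller plate, the one with the round hole, out of the rack and stand it on the sloping stand: lower edge on the ledge behind the lip, flat against the board and centred on it. Then take the spring clip off its parking bar and clip it over the middle of the top edge, square to it and with its jaw pads fully over the edge, so that it grips plate and board together. Leave the short plate and the other things on the breadboard where they are.

Things in the scene. Friction and masses are not known exactly. Their poses are not given: they have to be found in the camera images.
- plate: The aperture plate: aluminium, 84 mm tall, 64 mm wide, 5 mm thick, with a 20 mm round hole in its centre; it stands upright in one of the rack's two slots. Origin: middle of its lower edge (mid-thickness). z runs up the plate, y along its width, x through its thickness; both faces are alike.
- short_plate: A blank aluminium plate without a hole, 60 mm tall, 64 mm wide, 5 mm thick, upright in the other slot of the rack; stays there. Origin and axes as for the tall plate.
- rack: Fixed aluminium rack: foot 120 x 44 mm and 8 mm thick, two slots 8 mm wide and 60 mm apart along x (at x = +30 and -30 mm), open at the ends; slot floor 8 mm, slot walls' top 30 mm above the origin. Plates stick out 10 mm beyond it on both sides in y. Origin: centre of its underside.
- board: Sloping grey board, 40 mm wide, 84 mm long, 5 mm thick, 26 mm hole in its middle, leaning 30 degrees back (face to the right, top to the left). Origin: where the middle of the front face meets the ledge. z up the slope, y along the width, x outward normal to the face. Board: x -5 to 0, z 0 to 84 mm. Seated plate: origin about x 2.5, y 0, z 0 mm; both together 10 mm thick, tops level.
- stand: The fixed grey stand that carries the board. Origin: centre of its 110 x 80 mm foot's underside. In the board's frame its ledge is z = 0 from x = 0 to 9 mm, then comes a lip 10 mm high that flares outward (about 15 mm open at its top). Behind the board a post 36 mm wide stands below board z = 35 mm; above that, and beside the board, there is free space.
- bar: Fixed parking bar: aluminium upright 10 mm thick (x), 90 mm long (y), its top edge 85 mm above the origin, on a grey foot 70 x 110 mm, 10 mm thick. Origin: centre of the foot's underside.
- clip: Steel clip like a clothes-peg, 20 mm wide (y), 65 g, parked astride the bar's top edge. Origin: middle of its hinge pin (8 mm thick). z up to the handles, x across the jaws. Handles reach 45 mm above it; rubber jaw pads lie 28 to 42 mm (the jaw tips) below it; a gripped edge normally lies 20 mm below it, 6 mm at least. On 10 mm the handles measure 30 mm outside at the pin, 44 mm at the ends.
- clip_jaw (a joint): Clip's hinge, rad: 0 with 10 mm between the pads (parked, or on plate and board), -0.16 shut on nothing, 0.30 fully open (20 mm; jaws 40 mm over the outsides). Squeezing the handles (8 N at mid handle; a stop makes 20 N safe) opens it until they are parallel, 30 mm outside. Each half turns half the angle: clip is the -x half, so its frame then leans up to 0.15 rad from the middle plane.
- mirror: Mirror in a black square mount on a post, 121 mm tall, foot 60 x 26 mm, loose; bystander. Origin: centre of its underside.
- screw_jar: Closed jar, 48 mm in diameter, 50 mm tall, loose; bystander. Origin: centre of its underside.
- driver: Screwdriver lying on the breadboard; bystander. Its x axis runs along it.

How it is judged:
On the way:
1. the tall plate is seated on the sloping stand, let go, with the clip not yet on it (x of plate in the frame of board between 0.0005 and 0.0075 m and y of plate in the frame of board between -0.01 and 0.01 m and z of plate in the frame of board between -0.003 and 0.004 m and angle between the x axis of plate and the x axis of board, either way round below 0.07 rad and angle between the y axis of plate and the y axis of board, either way round below 0.07 rad and contact force between the fingers and plate below 0.1 N and distance between clip and board above 0.13 m), for 0.2 s.
At the end, for the whole second after the job is handed in: Tall plate on the ledge (within 4 mm) and at most 5 mm off the board, centred within 10 mm, flat and level within 0.07 rad; clip astride the top edges, within 10 mm of the middle, square within 0.2 rad, jaw tips 10 mm or more over the edge, gripping both plate and board; all at rest (x of plate in the frame of board between 0.0005 and 0.0075 m and y of plate in the frame of board between -0.01 and 0.01 m and z of plate in the frame of board between -0.003 and 0.004 m and angle between the x axis of plate and the x axis of board, either way round below 0.07 rad and angle between the y axis of plate and the y axis of board, either way round below 0.07 rad and x of clip in the frame of board between -0.006 and 0.006 m and y of clip in the frame of board between -0.01 and 0.01 m and z of clip in the frame of board between 0.085 and 0.116 m and angle between the y axis of clip and the y axis of board, either way round below 0.2 rad and angle between the z axis of clip and the z axis of board, either way round below 0.2 rad and value of joint clip_jaw between -0.06 and 0.08 rad and contact force between clip and plate above 1 N and contact force between clip and board above 1 N and linear speed of each of plate, clip below 0.02 m/s); the robot touches nothing.
It fails at once if the short plate is moved by more than 15 mm (distance of short_plate from where it was at the start of the episode above 0.015 m).
It fails at once if the mirror post is moved by more than 20 mm (distance of mirror from where it was at the start of the episode above 0.02 m).
It fails at once if the screw jar is moved by more than 20 mm (distance of screw_jar from where it was at the start of the episode above 0.02 m).
It fails at once if the screwdriver is moved by more than 30 mm (distance of driver from where it was at the start of the episode above 0.03 m).
It also fails if it takes over 48 s, if anything falls off the work surface, if the arm or the gripper's body presses on something with over 40 N, if the wrist force passes 120 N, or if a joint passes its speed limit or range.

## Working session

There is one attempt and no reset: what is moved stays moved. The work goes in short steps, Python scripts to look and compute and a tool call to move; the robot and the scene stay as the last step left them, time stands still between calls to the robot, and variables do not carry over. Pictures are saved under pics/ and viewed, at most 10 in all, crops included, and the job is handed in when it is done.

Besides the shell and the picture viewer there is one more tool, called after ">>>" as name(argument=value, ...), one argument or row to a line, values as JSON. move_arm: Moves the arm, as the interface text tells. Its arguments: {"type":"object","properties":{"motion":{"type":"array"}},"required":["motion"]}

```bash
ls; mkdir -p pics
python3 - <<'E'
from station import ctrl
import cv2,numpy as np,pickle
s=ctrl.get_state();print(s['clock'],s['ee_pos'],s['ee_rot'],s['gripper_width'])
d={}
for n in('side','top'):
    i=ctrl.get_image(n);d[n]=i
    cv2.imwrite(f'pics/{n}0.png',i['pixels'][:,:,::-1]);print(n,{k:i[k] for k in i if k not in('pixels',)})
pickle.dump(d,open('d0.pkl','wb'))
E
```

```text
pics
0.0 [0.1821452  0.59757798 0.30330424] [-4.63001442e-01 -3.10720633e+00  1.90416526e-03] 0.08534252630321669
side {'fx': 491.9472131860259, 'fy': 491.9472131860259, 'cx': 323.40957640337166, 'cy': 244.43403144065454, 'extrinsics': array([[ 0.79411172,  0.29832352, -0.52951832,  0.15819131],
       [-0.60771004,  0.37732725, -0.69879371, -0.56652061],
       [-0.0086649 ,  0.87671388,  0.48093419,  0.5131152 ],
       [ 0.        ,  0.        ,  0.        ,  1.        ]])}
top {'fx': 468.5441672588059, 'fy': 468.5441672588059, 'cx': 316.547034599017, 'cy': 227.40780736206023, 'extrinsics': array([[-0.00420279,  0.99787672, -0.06499527,  0.53871483],
       [-0.99977413, -0.00283891,  0.02106235,  0.01730787],
       [ 0.02083311,  0.06506911,  0.99766327,  1.023634  ],
       [ 0.        ,  0.        ,  0.        ,  1.        ]])}
```

View pics/side0.png

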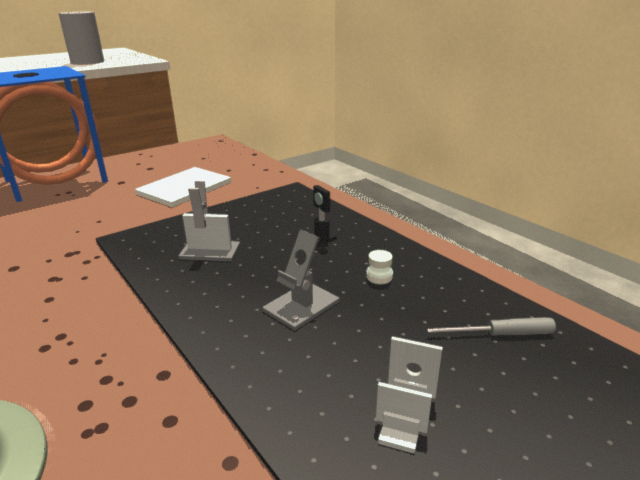

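View pics/top0.png

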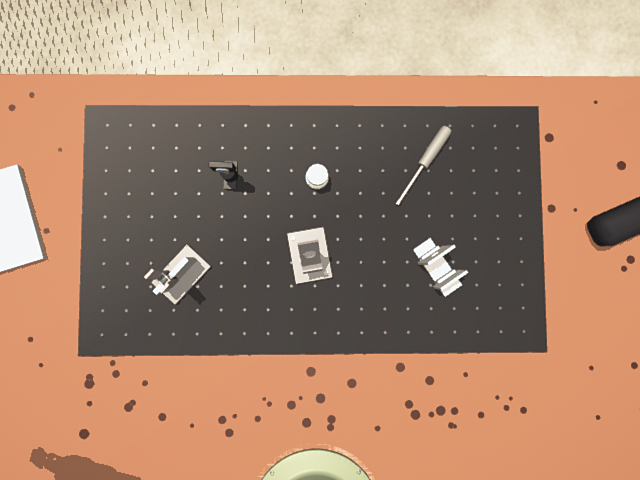

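```bash
cat > tile.py <<'E'
import cv2,numpy as np
def tile(im,c0,c1,r0,r1,k,step=10):
    t=cv2.resize(im[r0:r1,c0:c1,::-1],None,fx=k,fy=k,interpolation=cv2.INTER_CUBIC)
    t=np.clip((t/255.)**.7*255,0,255).astype(np.uint8)
    for c in range(-(-c0//step)*step,c1,step):
        x=int((c-c0+.5)*k);cv2.line(t,(x,0),(x,5),(0,255,255),1);cv2.putText(t,str(c),(x-10,14),0,.33,(0,255,0),1)
    for r in range(-(-r0//step)*step,r1,step):
        y=int((r-r0+.5)*k);cv2.line(t,(0,y),(5,y),(0,255,255),1);cv2.putText(t,str(r),(6,y+4),0,.33,(0,255,0),1)
    return t
E
python3 - <<'E'
import pickle,cv2,numpy as np
from tile import tile
d=pickle.load(open('d0.pkl','rb'))
T=d['top']['pixels'];S=d['side']['pixels']
a=np.vstack([np.hstack([tile(T,140,220,243,303,5),tile(T,273,353,227,287,5)]),np.hstack([tile(T,405,485,237,297,5),tile(S,265,345,270,330,5)])])
cv2.imwrite('pics/A.png',a)
b=np.hstack([tile(S,180,241,h,h+120,4) if c==0 else tile(S,264,338,h,h+120,4) if c==1 else tile(S,376,439,h,h+120,4) for c,h in((0,170),(1,220),(2,335))])
cv2.imwrite('pics/B.png',b)
E
```

```text
(no output)
```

View pics/A.png

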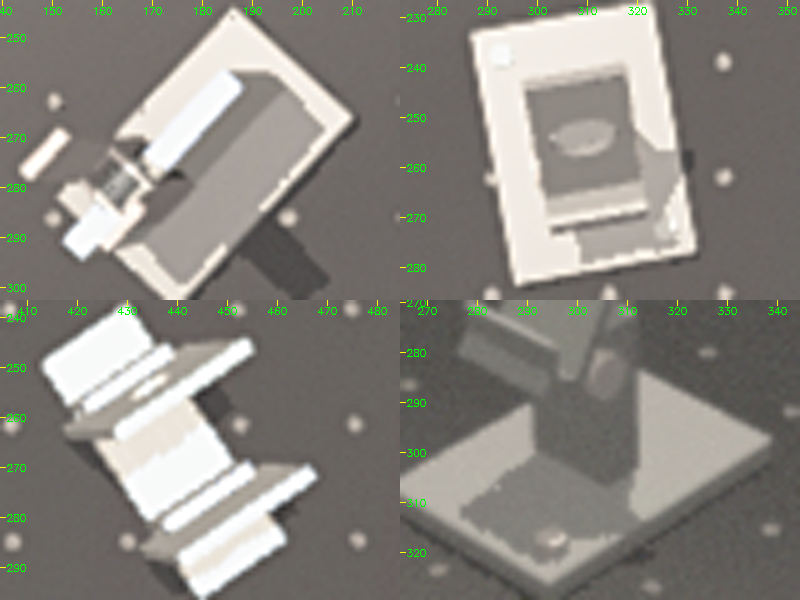

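View pics/B.png

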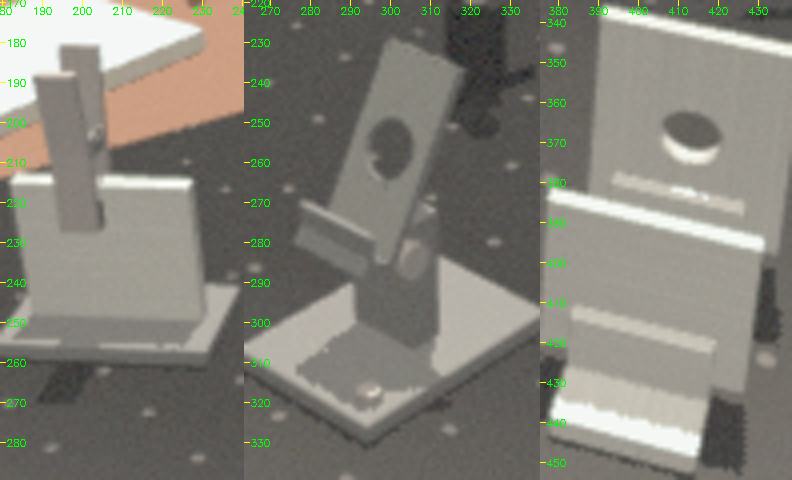

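Run:
```python
import pickle,cv2,numpy as np
from tile import tile
d=pickle.load(open('d0.pkl','rb'))
T=d['top']['pixels'];S=d['side']['pixels']
a=np.vstack([np.hstack([tile(S,383,449,334,371,6,5),tile(T,405,471,230,267,6,5)]),np.hstack([tile(T,140,206,260,297,6,5),tile(S,175,241,175,212,6,5)])])
a=np.vstack([a,np.hstack([tile(S,175,241,212,236,6,5),tile(S,261,327,225,249,6,5)])]);print(a.shape)
cv2.imwrite('pics/C.png',a)
```

```text
(588, 792, 3)
```

View pics/C.png

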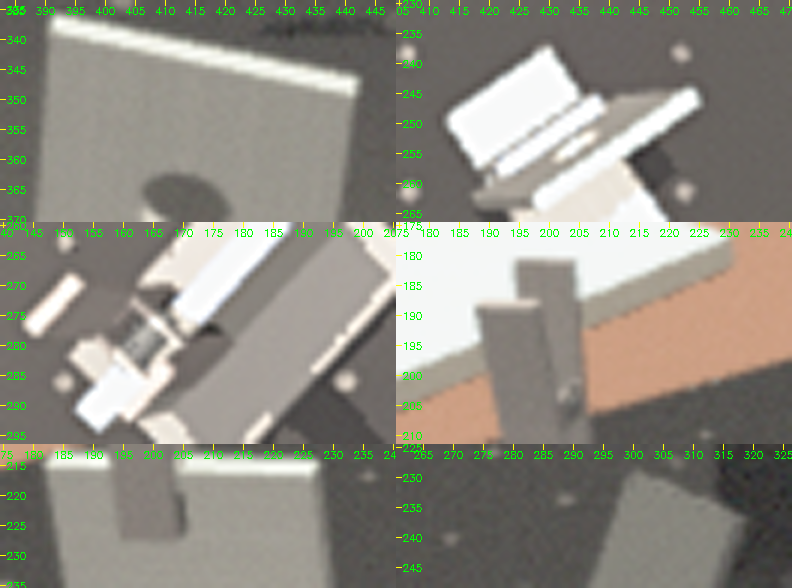

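```bash
cat > geo.py <<'E'
import pickle,numpy as np
from scipy.optimize import least_squares
from scipy.spatial.transform import Rotation as R
d=pickle.load(open('d0.pkl','rb'))
def proj(n,P):
    i=d[n];E=i['extrinsics'];c=(np.asarray(P)-E[:3,3])@E[:3,:3]
    return np.array([i['cx']+i['fx']*c[0]/-c[2], i['cy']-i['fy']*c[1]/-c[2]])
def rz(a):return R.from_euler('z',a).as_matrix()
E
cat > fit.py <<'E'
from geo import *
mm=lambda *a:np.array(a)/1000
def run(name,obs,x0,f):
    r=least_squares(lambda p:np.concatenate([(proj(n,f(p,np.array(m)/1000))-uv) for n,m,uv in obs]),x0,loss='soft_l1')
    print(name,np.round(r.x,4)); 
    for n,m,uv in obs: print('   ',n,m,np.round(proj(n,f(r.x,np.array(m)/1000))-uv,1))
    return r.x
f=lambda p,m:np.array(p[:3])+rz(p[3])@m
# tall plate top edge alone: frame at middle of top edge, y axis along
run('tall top',[('top',(0,32,0),(427.6,263.4)),('top',(0,-32,0),(454.8,245.3)),('side',(0,32,0),(391,337.2)),('side',(0,-32,0),(442,347.8))],[.5,-.25,.1,-1],f)
run('short top',[('top',(0,32,0),(440.7,288)),('top',(0,-32,0),(467.5,271)),('side',(0,32,0),(377.75,383.25)),('side',(0,-32,0),(431.5,395.25))],[.5,-.25,.07,-1],f)
run('bar',[('top',(0,-45,85),(186.7,258.3)),('top',(-35,-55,10),(0,0)) if 0 else ('top',(35,-55,10),(210.9,265.9)),('top',(-35,-55,10),(186.1,243.9)),('top',(35,55,10),(176.1,302.9)),('side',(0,45,85),(182.5,214.7)),('side',(0,-45,85),(227.5,215.3))],[.5,.3,.0,-.8],f) if 0 else None
for s in(1,):
  run('bar',[('top',(0,-45,85),(186.7,258.3)),('top',(-35,-55,10),(210.9,265.9)),('top',(35,-55,10),(186.1,243.9)),('top',(-35,55,10),(176.1,302.9)),('side',(0,45,85),(182.5,214.7)),('side',(0,-45,85),(227.5,215.3))],[.5,.3,.0,-.8],f)
run('clip top mid',[('top',(0,0,0),(153.4,280.7)),('side',(0,0,0),(196.3,184.6))],[.5,.3,.15,0],f)
# board: yaw so that x_b = Rz(a)*(-c,0,s)
B=np.array([[-np.cos(np.pi/6),0,.5],[0,-1,0],[.5,0,np.cos(np.pi/6)]])  # columns x_b,y_b,z_b
fb=lambda p,m:np.array(p[:3])+rz(p[3])@B@m
run('board',[('top',(0,20,84),(318.3,241.9)),('top',(0,-20,84),(297.7,244.5)),('top',(0,0,42),(308.9,254.1)),('side',(0,0,42),(299.8,256.6)),('side',(0,20,84),(318.8,236.8)),('side',(0,-20,84),(299.8,228.8))],[.5,0,.05,0.1],fb)
run('stand foot top',[('top',(55,40,0),(286.5,233.5)),('top',(-55,-40,0),(331.9,276.5)),('top',(-55,40,0),(295.9,283.5)),('side',(55,-40,0),(338.5,297.1)),('side',(-55,-40,0),(294.1,326.9))],[.5,0,.0,0.1],f)
E
python3 fit.py
```

```text
tall top [ 0.5451 -0.2485  0.1027  0.5801]
    top (0, 32, 0) [ 0.5 -0.3]
    top (0, -32, 0) [-0.1 -0.1]
    side (0, 32, 0) [ 0.2 -0. ]
    side (0, -32, 0) [-0.5  0. ]
short top [ 0.4941 -0.2801  0.0786  0.582 ]
    top (0, 32, 0) [0.5 0.3]
    top (0, -32, 0) [-0.4 -0.3]
    side (0, 32, 0) [ 0.3 -0.4]
    side (0, -32, 0) [-0.2  0.4]
bar [0.5063 0.2834 0.0106 0.8438]
    top (0, -45, 85) [-0.1 -0.4]
    top (-35, -55, 10) [ 0.2 -0.7]
    top (35, -55, 10) [ 0.5 -0.5]
    top (-35, 55, 10) [-0.3  1.6]
    side (0, 45, 85) [ 0.  -0.2]
    side (0, -45, 85) [-0.6  0.3]
clip top mid [0.5003 0.2967 0.1578 0.    ]
    top (0, 0, 0) [ 0.4 -1. ]
    side (0, 0, 0) [-1.5 -0. ]
board [0.526  0.0087 0.0727 0.1405]
    top (0, 20, 84) [ 0.4 -0.9]
    top (0, -20, 84) [-0.1 -0.4]
    top (0, 0, 42) [ 0.8 -0.3]
    side (0, 0, 42) [-0.4  0.2]
    side (0, 20, 84) [-2.  -0.1]
    side (0, -20, 84) [-0.1  0.1]
stand foot top [0.5453 0.012  0.019  0.1853]
    top (55, 40, 0) [-0.4 -0.4]
    top (-55, -40, 0) [0.5 0.2]
    top (-55, 40, 0) [-0.3  0.3]
    side (55, -40, 0) [0.2 0.1]
    side (-55, -40, 0) [ 0. -0.]
```

```bash
cat >> fit.py <<'E'
print('----')
ob=[('top',(0,20,84),(318.3,241.9)),('top',(0,-20,84),(297.7,244.5)),('top',(0,0,42),(308.9,254.1)),('side',(0,0,42),(299.8,256.6)),('side',(-5,20,84),(318.8,236.8)),('side',(0,-20,84),(299.8,228.8))]
p=run('board',ob,[.5,0,.05,0.1],fb)
q=run('board yaw .185',ob,[.5,0,.05,0.1],lambda p,m:fb([*p[:3],.185],m))
for n,v in((p,p[3]),(q,.185)):
  print('rel foot',rz(-v)@(n[:3]-[.5453,.012,.019]))
# expected features
for n in('top','side'): print(n,'ledge corners',[np.round(proj(n,fb([*q[:3],.185],np.array(m)/1000)),1) for m in((0,20,0),(0,-20,0),(9,20,0),(9,-20,0),(-5,20,84),(-5,-20,84))])
E
python3 fit.py | sed -n '/----/,$p'
python3 - <<'E'
import sys;sys.path.insert(0,'.')
from geo import *
# clip handle ends: bar frame x=+-20, y=s, z=150
c=np.array([.5063,.2834,.0106])
for s in(.03,.035,.04,.045):
  for n in('top','side'): print(s,n,[np.round(proj(n,c+rz(.8438)@np.array(m)),1) for m in((.02,s,.15),(-.02,s,.15),(0,s,.105))])
E
```

```text
----
board [0.5257 0.0092 0.073  0.1318]
    top (0, 20, 84) [ 0.4 -0.7]
    top (0, -20, 84) [-0.2 -0.4]
    top (0, 0, 42) [ 0.6 -0.1]
    side (0, 0, 42) [-0.7 -0. ]
    side (-5, 20, 84) [-0.3  0.2]
    side (0, -20, 84) [-0.2 -0.1]
board yaw .185 [0.5261 0.0073 0.073  0.1   ]
    top (0, 20, 84) [ 0.1 -1.3]
    top (0, -20, 84) [-0.3  0.1]
    top (0, 0, 42) [ 1.  -0.3]
    side (0, 0, 42) [-0.3  0.1]
    side (-5, 20, 84) [-0.1 -0.1]
    side (0, -20, 84) [-0.7  0. ]
rel foot [-0.01984749 -0.00021122  0.05402928]
rel foot [-0.0197621  -0.00109617  0.05398348]
top ledge corners [array([321.4, 262.3]), array([302. , 266.1]), array([322.2, 266.2]), array([302.7, 269.9]), array([318. , 238.4]), array([297. , 242.4])]
side ledge corners [array([300. , 285.2]), array([282.8, 276.4]), array([296.5, 284.9]), array([279.3, 276. ]), array([318.7, 236.7]), array([300.9, 229.3])]
0.03 top [array([141.3, 281.6]), array([157.6, 296.2]), array([157.3, 287.3])]
0.03 side [array([188.4, 180.4]), array([181.8, 188.1]), array([188.4, 205.5])]
0.035 top [array([139.4, 283.6]), array([155.7, 298.3]), array([155.5, 289.3])]
0.035 side [array([185.9, 180.3]), array([179.2, 188.1]), array([186. , 205.4])]
0.04 top [array([137.5, 285.7]), array([153.8, 300.4]), array([153.7, 291.3])]
0.04 side [array([183.4, 180.3]), array([176.6, 188. ]), array([183.5, 205.4])]
0.045 top [array([135.6, 287.8]), array([151.9, 302.4]), array([151.9, 293.2])]
0.045 side [array([181. , 180.2]), array([174.1, 188. ]), array([181. , 205.3])]
```

```bash
cat > plan.py <<'E'
import numpy as np
from scipy.spatial.transform import Rotation as R
def down(az):
    a=np.radians(az);return np.array([[-np.sin(a),np.cos(a),0],[np.cos(a),np.sin(a),0],[0,0,-1]]).T
def rel(p0,R0,p1,R1):
    t=R0.T@(np.asarray(p1)-p0)/.2; w=R.from_matrix(R0.T@R1).as_rotvec()/(np.pi/2)
    n=max(np.linalg.norm(t)*.2/.0417,np.linalg.norm(w)*90/7.16)
    print('w',np.round(w,4),'t',np.round(t,4),'rows %.1f'%n,'' if max(abs(t).max(),abs(w).max())<=1 else 'TOO BIG')
def chain(*T):
    from station import ctrl
    s=ctrl.get_state();p=np.array(s['ee_pos']);Q=R.from_rotvec(s['ee_rot']).as_matrix()
    print('t',round(s['clock'],2),'p',np.round(p,4),'F',np.round(s['force'],1),'w',round(s['gripper_width'],4),'q',np.round(s['q'],2))
    for q1,R1 in T: rel(p,Q,q1,R1);p,Q=np.array(q1),R1
E
python3 - <<'E'
from plan import *
chain(((.36,.48,.304),down(45)),((.47,.30,.304),down(15)),((.53,.10,.304),down(-10)),((.55,-.08,.304),down(-33)),((.5451,-.2485,.25),down(-56.8)))
E
```

```text
t 0.1 p [0.1821 0.5977 0.3034] F [ 0.5 -0.1 -0.1] w 0.0856 q [-1.35  0.52 -0.04  1.6   0.02  1.02 -0.11]
w [-6.000e-04  2.000e-04  3.117e-01] t [-1.0223 -0.3035 -0.0027] rows 5.1 TOO BIG
w [0.     0.     0.3333] t [-1.0253 -0.2475  0.    ] rows 5.1 TOO BIG
w [0.     0.     0.2778] t [-1.0436  0.031   0.    ] rows 5.0 TOO BIG
w [0.     0.     0.2556] t [-0.869   0.2548  0.    ] rows 4.3 
w [0.     0.     0.2644] t [-0.7199  0.4383  0.27  ] rows 4.2
```

>>> move_arm(
  motion=[
    {"wx": 0, "wy": 0, "wz": 0.31, "tx": -1, "ty": -0.3, "tz": 0, "fingers": 85},
    {"wx": 0, "wy": 0, "wz": 0.31, "tx": -1, "ty": -0.3, "tz": 0, "fingers": 85},
    {"wx": 0, "wy": 0, "wz": 0.31, "tx": -1, "ty": -0.3, "tz": 0, "fingers": 85},
    {"wx": 0, "wy": 0, "wz": 0.31, "tx": -1, "ty": -0.3, "tz": 0, "fingers": 85},
    {"wx": 0, "wy": 0, "wz": 0.31, "tx": -1, "ty": -0.3, "tz": 0, "fingers": 85},
  ],
)

```text
clock: 0.52
ee_pos: [0.3569, 0.481, 0.3038]
ee_rot: [1.209, 2.899, -0.001]
force: [0.0, 1.2, 0.1]
gripper_width: 0.0852
grasp_force: 0.0
```

>>> move_arm(
  motion=[
    {"wx": 0, "wy": 0, "wz": 0.33, "tx": -1, "ty": -0.25, "tz": 0, "fingers": 85},
    {"wx": 0, "wy": 0, "wz": 0.33, "tx": -1, "ty": -0.25, "tz": 0, "fingers": 85},
    {"wx": 0, "wy": 0, "wz": 0.33, "tx": -1, "ty": -0.25, "tz": 0, "fingers": 85},
    {"wx": 0, "wy": 0, "wz": 0.33, "tx": -1, "ty": -0.25, "tz": 0, "fingers": 85},
    {"wx": 0, "wy": 0, "wz": 0.33, "tx": -1, "ty": -0.25, "tz": 0, "fingers": 85},
  ],
)

```text
clock: 0.93
ee_pos: [0.4629, 0.3037, 0.3038]
ee_rot: [1.913, 2.492, -0.001]
force: [1.2, 1.2, 0.5]
gripper_width: 0.0846
grasp_force: 0.0
```

>>> move_arm(
  motion=[
    {"wx": 0, "wy": 0, "wz": 0.28, "tx": -1, "ty": 0.03, "tz": 0, "fingers": 85},
    {"wx": 0, "wy": 0, "wz": 0.28, "tx": -1, "ty": 0.03, "tz": 0, "fingers": 85},
    {"wx": 0, "wy": 0, "wz": 0.28, "tx": -1, "ty": 0.03, "tz": 0, "fingers": 85},
    {"wx": 0, "wy": 0, "wz": 0.28, "tx": -1, "ty": 0.03, "tz": 0, "fingers": 85},
    {"wx": 0, "wy": 0, "wz": 0.28, "tx": -1, "ty": 0.03, "tz": 0, "fingers": 85},
  ],
)

```text
clock: 1.35
ee_pos: [0.5215, 0.1117, 0.3039]
ee_rot: [2.408, 2.017, -0.001]
force: [0.8, 1.2, 0.4]
gripper_width: 0.085
grasp_force: 0.0
```

Run:
```python
from plan import *
g=(.5451,-.2485)
chain(((.55,-.08,.29),down(-33)),((*g,.22),down(-56.8)),((*g,.1027+.024),down(-56.8)))
```

```text
t 1.35 p [0.5215 0.1117 0.3039] F [0.8 1.2 0.4] w 0.085 q [-0.64  0.4   0.43  1.86 -0.2   0.92 -0.3 ]
w [1.000e-04 4.000e-04 2.543e-01] t [-0.9185  0.3086  0.0701] rows 4.7 
w [0.     0.     0.2644] t [-0.7199  0.4383  0.35  ] rows 4.4 
w [0. 0. 0.] t [0.     0.     0.4665] rows 2.2
```

>>> move_arm(
  motion=[
    {"wx": 0, "wy": 0, "wz": 0.254, "tx": -0.92, "ty": 0.31, "tz": 0.07, "fingers": 85},
    {"wx": 0, "wy": 0, "wz": 0.254, "tx": -0.92, "ty": 0.31, "tz": 0.07, "fingers": 85},
    {"wx": 0, "wy": 0, "wz": 0.254, "tx": -0.92, "ty": 0.31, "tz": 0.07, "fingers": 85},
    {"wx": 0, "wy": 0, "wz": 0.254, "tx": -0.92, "ty": 0.31, "tz": 0.07, "fingers": 85},
    {"wx": 0, "wy": 0, "wz": 0.254, "tx": -0.92, "ty": 0.31, "tz": 0.07, "fingers": 85},
  ],
)

```text
clock: 1.77
ee_pos: [0.5509, -0.0809, 0.2896]
ee_rot: [2.758, 1.501, -0.001]
force: [-0.1, -0.2, 0.0]
gripper_width: 0.085
grasp_force: 0.0
```

>>> move_arm(
  motion=[
    {"wx": 0, "wy": 0, "wz": 0.264, "tx": -0.72, "ty": 0.44, "tz": 0.35, "fingers": 85},
    {"wx": 0, "wy": 0, "wz": 0.264, "tx": -0.72, "ty": 0.44, "tz": 0.35, "fingers": 85},
    {"wx": 0, "wy": 0, "wz": 0.264, "tx": -0.72, "ty": 0.44, "tz": 0.35, "fingers": 85},
    {"wx": 0, "wy": 0, "wz": 0.264, "tx": -0.72, "ty": 0.44, "tz": 0.35, "fingers": 85},
    {"wx": 0, "wy": 0, "wz": 0.264, "tx": -0.72, "ty": 0.44, "tz": 0.35, "fingers": 85},
    {"wx": 0, "wy": 0, "wz": 0.264, "tx": -0.72, "ty": 0.44, "tz": 0.35, "fingers": 85},
    {"wx": 0, "wy": 0, "wz": 0.264, "tx": -0.72, "ty": 0.44, "tz": 0.35, "fingers": 85},
  ],
)

```text
clock: 2.35
ee_pos: [0.5472, -0.2466, 0.2192]
ee_rot: [-3.008, -0.906, 0.002]
force: [-0.5, 0.4, -0.6]
gripper_width: 0.0849
grasp_force: 0.0
```

Run:
```python
from plan import *
from station import ctrl
import cv2
from tile import tile
g=(.5451,-.2485)
chain(((*g,.1027+.024),down(-56.8)))
t=ctrl.get_image('top')['pixels'];s=ctrl.get_image('side')['pixels']
cv2.imwrite('pics/D.png',np.hstack([tile(t,390,490,200,330,4,10),tile(s,340,440,260,390,4,10) if 0 else tile(s,355,455,300,430,4,10)]))
```

```text
t 2.35 p [ 0.5472 -0.2466  0.2192] F [-0.5  0.4 -0.6] w 0.0849 q [-0.06  0.66  0.57  1.76 -0.46  0.85 -0.26]
w [-0.0005  0.0007  0.0037] t [-0.0133  0.0025  0.4626] rows 2.2
```

View pics/D.png

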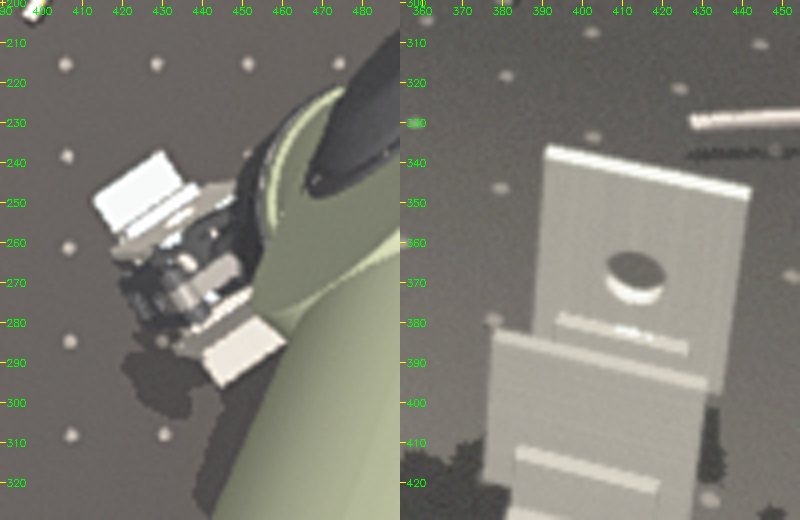

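>>> move_arm(
  motion=[
    {"wx": 0, "wy": 0, "wz": 0.004, "tx": -0.013, "ty": 0.002, "tz": 0.2, "fingers": 85},
    {"wx": 0, "wy": 0, "wz": 0.004, "tx": -0.013, "ty": 0.002, "tz": 0.35, "fingers": 85},
    {"wx": 0, "wy": 0, "wz": 0.004, "tx": -0.013, "ty": 0.002, "tz": 0.45, "fingers": 85},
    {"wx": 0, "wy": 0, "wz": 0.004, "tx": -0.013, "ty": 0.002, "tz": 0.49, "fingers": 85},
    {"wx": 0, "wy": 0, "wz": 0.004, "tx": -0.013, "ty": 0.002, "tz": 0.49, "fingers": 85},
    {"wx": 0, "wy": 0, "wz": 0.004, "tx": -0.013, "ty": 0.002, "tz": 0.49, "fingers": 85},
  ],
)

```text
clock: 2.95
ee_pos: [0.5463, -0.2472, 0.1229]
ee_rot: [3.009, 0.901, 0.001]
force: [0.0, -0.9, 0.5]
gripper_width: 0.0845
grasp_force: 0.0
```

>>> move_arm(
  motion=[
    {"wx": 0, "wy": 0, "wz": 0, "tx": 0, "ty": 0, "tz": 0, "fingers": 70},
    {"wx": 0, "wy": 0, "wz": 0, "tx": 0, "ty": 0, "tz": 0, "fingers": 60},
    {"wx": 0, "wy": 0, "wz": 0, "tx": 0, "ty": 0, "tz": 0, "fingers": 50},
    {"wx": 0, "wy": 0, "wz": 0, "tx": 0, "ty": 0, "tz": 0, "fingers": 50},
    {"wx": 0, "wy": 0, "wz": 0, "tx": 0, "ty": 0, "tz": 0, "fingers": 50},
    {"wx": 0, "wy": 0, "wz": 0, "tx": 0, "ty": 0, "tz": 0, "fingers": 50},
  ],
)

```text
clock: 3.45
ee_pos: [0.5465, -0.2477, 0.1237]
ee_rot: [3.009, 0.899, 0.003]
force: [-3.0, 3.1, 13.2]
gripper_width: 0.0632
grasp_force: 62.3
```

Run:
```python
from plan import *
chain()
```

```text
t 3.45 p [ 0.5465 -0.2477  0.1237] F [-3.   3.1 13.2] w 0.0632 q [ 0.01  0.79  0.48  1.81 -0.55  0.68 -0.19]
```

```bash
cat >> plan.py <<'E'
YB=.18; B0=np.array([.526,.0075,.073])
cz,sz=np.cos(YB),np.sin(YB);c,s_=np.cos(np.pi/6),.5
RB=np.array([[cz,-sz,0],[sz,cz,0],[0,0,1]])@np.array([[-c,0,.5],[0,-1,0],[.5,0,c]])
RP=RB@np.diag([-1,1,-1.])           # plate tool pose: x=-x_b,y=y_b,z=-z_b
RC=np.array([RB[:,1],RB[:,0],-RB[:,2]]).T  # clip: y=x_b (x=y_b), z=-z_b
def onb(x,y,z): return B0+RB@(np.array([x,y,z])/1000)
def inb(p): return np.round(RB.T@(np.array(p)-B0)*1000,1)
E
python3 - <<'E'
from plan import *
print(np.linalg.det(RP),np.linalg.det(RC),RB.round(2))
chain(((.5465,-.2477,.31),down(-56.8)),((.57,-.12,.32),down(-70)),(onb(3.4,0,185),RP),(onb(3.4,0,130),RP))
print(onb(3.4,0,185))
E
```

```text
1.0000000000000002 1.0000000000000002 [[-0.85  0.18  0.49]
 [-0.16 -0.98  0.09]
 [ 0.5   0.    0.87]]
t 3.45 p [ 0.5465 -0.2477  0.1237] F [-3.   3.1 13.2] w 0.0632 q [ 0.01  0.79  0.48  1.81 -0.55  0.68 -0.19]
w [ 0.001  -0.0012  0.0009] t [ 0.0019  0.0014 -0.9315] rows 4.5 
w [0.     0.     0.1467] t [ 0.4479 -0.4699 -0.05  ] rows 3.1 
w [ 0.0282 -0.3325  0.1052] t [ 0.4527 -0.599   0.4254] rows 4.4 
w [0. 0. 0.] t [-0.    -0.     0.275] rows 1.3 
[0.61410863 0.02353309 0.2349147 ]
```

>>> move_arm(
  motion=[
    {"wx": 0, "wy": 0, "wz": 0, "tx": 0, "ty": 0, "tz": -0.1, "fingers": 50},
    {"wx": 0, "wy": 0, "wz": 0, "tx": 0, "ty": 0, "tz": -0.25, "fingers": 50},
    {"wx": 0, "wy": 0, "wz": 0, "tx": 0, "ty": 0, "tz": -0.42, "fingers": 50},
    {"wx": 0, "wy": 0, "wz": 0, "tx": 0, "ty": 0, "tz": -0.6, "fingers": 50},
    {"wx": 0, "wy": 0, "wz": 0, "tx": 0, "ty": 0, "tz": -0.78, "fingers": 50},
    {"wx": 0, "wy": 0, "wz": 0, "tx": 0, "ty": 0, "tz": -0.93, "fingers": 50},
    {"wx": 0, "wy": 0, "wz": 0, "tx": 0, "ty": 0, "tz": -0.93, "fingers": 50},
  ],
)

```text
clock: 4.03
ee_pos: [0.547, -0.2488, 0.3146]
ee_rot: [3.006, 0.897, 0.011]
force: [0.2, 1.7, -1.4]
gripper_width: 0.063
grasp_force: 65.8
```

>>> move_arm(
  motion=[
    {"wx": 0, "wy": 0, "wz": 0.037, "tx": 0.11, "ty": -0.12, "tz": -0.01, "fingers": 50},
    {"wx": 0, "wy": 0, "wz": 0.073, "tx": 0.22, "ty": -0.24, "tz": -0.03, "fingers": 50},
    {"wx": 0, "wy": 0, "wz": 0.11, "tx": 0.33, "ty": -0.36, "tz": -0.04, "fingers": 50},
    {"wx": 0, "wy": 0, "wz": 0.147, "tx": 0.45, "ty": -0.47, "tz": -0.05, "fingers": 50},
    {"wx": 0, "wy": 0, "wz": 0.147, "tx": 0.45, "ty": -0.47, "tz": -0.05, "fingers": 50},
  ],
)

```text
clock: 4.45
ee_pos: [0.5712, -0.1128, 0.3184]
ee_rot: [-3.09, -0.552, -0.003]
force: [1.0, 1.0, -0.6]
gripper_width: 0.0626
grasp_force: 65.8
```

Run:
```python
from plan import *
chain((onb(3.4,0,185),RP),(onb(3.4,0,130),RP))
```

```text
t 4.45 p [ 0.5712 -0.1128  0.3184] F [ 1.   1.  -0.6] w 0.0626 q [-0.4   0.54  0.73  1.73 -0.41  1.04 -0.75]
w [ 0.0274 -0.3337  0.1083] t [ 0.4362 -0.5646  0.4197] rows 4.4 
w [0. 0. 0.] t [-0.    -0.     0.275] rows 1.3
```

>>> move_arm(
  motion=[
    {"wx": 0.005, "wy": -0.056, "wz": 0.018, "tx": 0.07, "ty": -0.09, "tz": 0.04, "fingers": 50},
    {"wx": 0.009, "wy": -0.111, "wz": 0.036, "tx": 0.145, "ty": -0.19, "tz": 0.1, "fingers": 50},
    {"wx": 0.014, "wy": -0.167, "wz": 0.054, "tx": 0.22, "ty": -0.28, "tz": 0.18, "fingers": 50},
    {"wx": 0.018, "wy": -0.222, "wz": 0.072, "tx": 0.29, "ty": -0.38, "tz": 0.26, "fingers": 50},
    {"wx": 0.023, "wy": -0.278, "wz": 0.09, "tx": 0.36, "ty": -0.47, "tz": 0.34, "fingers": 50},
    {"wx": 0.027, "wy": -0.334, "wz": 0.108, "tx": 0.436, "ty": -0.565, "tz": 0.42, "fingers": 50},
    {"wx": 0.027, "wy": -0.334, "wz": 0.108, "tx": 0.436, "ty": -0.565, "tz": 0.42, "fingers": 50},
    {"wx": 0.027, "wy": -0.334, "wz": 0.108, "tx": 0.436, "ty": -0.565, "tz": 0.42, "fingers": 50},
    {"wx": 0.027, "wy": -0.334, "wz": 0.108, "tx": 0.436, "ty": -0.565, "tz": 0.42, "fingers": 50},
  ],
)

```text
clock: 5.2
ee_pos: [0.6127, 0.0157, 0.2345]
ee_rot: [2.976, 0.262, -0.798]
force: [-0.2, -0.5, -0.3]
gripper_width: 0.0624
grasp_force: 66.0
```

Run:
```python
from plan import *
from station import ctrl
import cv2
from tile import tile
chain((onb(3.4,0,135),RP),(onb(3.4,0,112),RP))
print(inb(ctrl.get_state()['ee_pos']))
t=ctrl.get_image('top')['pixels'];s=ctrl.get_image('side')['pixels']
cv2.imwrite('pics/E.png',np.hstack([tile(t,260,360,180,310,4,10),tile(s,255,355,180,310,4,10)]))
```

```text
t 5.2 p [0.6127 0.0157 0.2345] F [-0.2 -0.5 -0.3] w 0.0624 q [-0.5   0.94  0.71  1.36 -0.4   1.55 -1.15]
w [ 0.0011  0.0007 -0.0029] t [ 0.011  -0.0378  0.241 ] rows 1.2 
w [0. 0. 0.] t [0.    0.    0.115] rows 0.6 
[  5.6   7.5 183.2]
```

View pics/E.png

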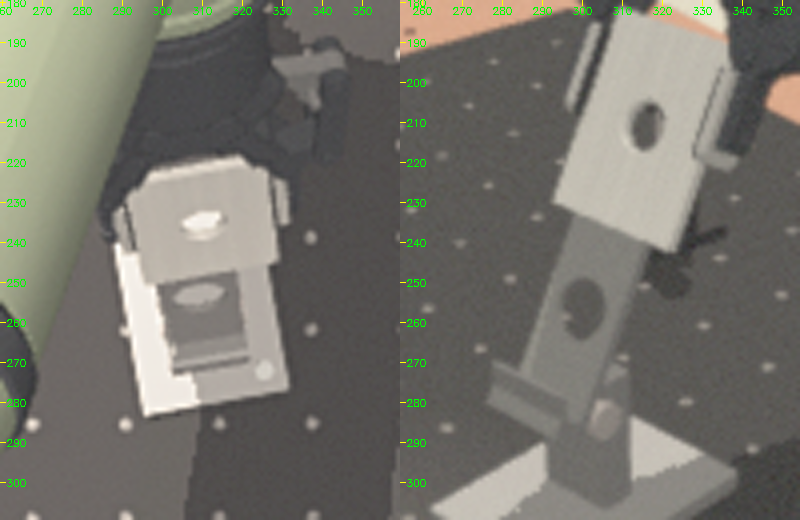

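Run:
```python
from plan import *
from geo import proj
from scipy.optimize import least_squares
ob=[('side',-32,0,(292.75,230.25)),('side',32,0,(323.75,242.25)),('top',-32,0,(297,250.25)),('top',32,0,(329.5,245)),('side',0,42,(316,211)),('top',0,42,(310,235.3))]
ob[4]=('side',0,42,(255+(645-400)/4-.5,180+126/4-.5)); ob[5]=('top',0,42,(260+203/4-.5,180+222/4-.5))
def f(p):
  r=[]
  for n,y,z,uv in ob:
    yy=y*np.cos(p[3])-z*np.sin(p[3]);zz=z*np.cos(p[3])+y*np.sin(p[3])
    r.append(proj(n,onb(p[0]+2.5,p[1]+yy,p[2]+zz))-uv)
  return np.concatenate(r)
r=least_squares(f,[7,7,78,0],loss='soft_l1');print(r.x.round(2),r.fun.reshape(-1,2).round(1))
print('board hole same way', [proj(n,onb(0,0,42)).round(1) for n in('side','top')])
```

```text
[6.010e+00 8.280e+00 7.927e+01 2.000e-02] [[ 0.4  0.2]
 [-1.5 -0.3]
 [-0.5  0. ]
 [ 0.5 -1.4]
 [-0.3  0.1]
 [ 0.6  0.1]]
board hole same way [array([299.5, 256.7]), array([309.9, 253.9])]
```

>>> move_arm(
  motion=[
    {"wx": 0, "wy": 0, "wz": -0.003, "tx": 0.008, "ty": -0.04, "tz": 0.03, "fingers": 50},
    {"wx": 0, "wy": 0, "wz": -0.003, "tx": 0.008, "ty": -0.04, "tz": 0.11, "fingers": 50},
    {"wx": 0, "wy": 0, "wz": -0.003, "tx": 0.008, "ty": -0.04, "tz": 0.2, "fingers": 50},
    {"wx": 0, "wy": 0, "wz": -0.003, "tx": 0.008, "ty": -0.04, "tz": 0.27, "fingers": 50},
    {"wx": 0, "wy": 0, "wz": -0.003, "tx": 0.008, "ty": -0.04, "tz": 0.32, "fingers": 50},
    {"wx": 0, "wy": 0, "wz": -0.003, "tx": 0.008, "ty": -0.04, "tz": 0.34, "fingers": 50},
    {"wx": 0, "wy": 0, "wz": -0.003, "tx": 0.008, "ty": -0.04, "tz": 0.34, "fingers": 50},
    {"wx": 0, "wy": 0, "wz": -0.003, "tx": 0.008, "ty": -0.04, "tz": 0.34, "fingers": 50},
  ],
)

```text
clock: 5.97
ee_pos: [0.5794, 0.0184, 0.1749]
ee_rot: [2.977, 0.27, -0.799]
force: [0.1, 0.3, -0.6]
gripper_width: 0.0631
grasp_force: 66.0
```

Run:
```python
from plan import *
from station import ctrl
chain();print(inb(ctrl.get_state()['ee_pos']))
```

```text
t 5.97 p [0.5794 0.0184 0.1749] F [ 0.1  0.3 -0.6] w 0.0631 q [-0.52  0.96  0.69  1.5  -0.43  1.4  -1.12]
[  3.8  -1.1 115.5]
```

>>> move_arm(
  motion=[
    {"wx": 0, "wy": 0, "wz": 0, "tx": 0, "ty": 0, "tz": 0.015, "fingers": 50},
    {"wx": 0, "wy": 0, "wz": 0, "tx": 0, "ty": 0, "tz": 0.03, "fingers": 50},
    {"wx": 0, "wy": 0, "wz": 0, "tx": 0, "ty": 0, "tz": 0.042, "fingers": 50},
    {"wx": 0, "wy": 0, "wz": 0, "tx": 0, "ty": 0, "tz": 0.05, "fingers": 50},
    {"wx": 0, "wy": 0, "wz": 0, "tx": 0, "ty": 0, "tz": 0.05, "fingers": 50},
  ],
)

```text
clock: 6.38
ee_pos: [0.5741, 0.0174, 0.1656]
ee_rot: [2.976, 0.27, -0.801]
force: [-0.7, 0.3, -0.5]
gripper_width: 0.0628
grasp_force: 66.1
```

Run:
```python
from plan import *
from station import ctrl
chain();print(inb(ctrl.get_state()['ee_pos']),RB.T@ctrl.get_state()['force'])
```

```text
t 6.38 p [0.5741 0.0174 0.1656] F [-0.7  0.3 -0.5] w 0.0628 q [-0.52  0.96  0.68  1.52 -0.43  1.38 -1.12]
[  3.8  -1.1 104.7] [ 0.2808728  -0.43124638 -0.72386897]
```

No contact yet; ease down further in 1 mm steps and then toward the board.

>>> move_arm(
  motion=[
    {"wx": 0, "wy": 0, "wz": 0, "tx": 0, "ty": 0, "tz": 0.005, "fingers": 50},
    {"wx": 0, "wy": 0, "wz": 0, "tx": 0.003, "ty": 0, "tz": 0.01, "fingers": 50},
    {"wx": 0, "wy": 0, "wz": 0, "tx": 0.006, "ty": 0, "tz": 0.01, "fingers": 50},
    {"wx": 0, "wy": 0, "wz": 0, "tx": 0.008, "ty": 0, "tz": 0.01, "fingers": 50},
  ],
)

```text
clock: 6.72
ee_pos: [0.5748, 0.0175, 0.1647]
ee_rot: [2.977, 0.27, -0.8]
force: [0.6, 2.4, 25.3]
gripper_width: 0.0629
grasp_force: 67.8
```

Run:
```python
from plan import *
from station import ctrl
chain();print(inb(ctrl.get_state()['ee_pos']),RB.T@ctrl.get_state()['force'],RB.T@ctrl.get_state()['wrist_torque'])
```

```text
t 6.72 p [0.5748 0.0175 0.1647] F [ 0.6  2.4 25.3] w 0.0629 q [-0.52  0.97  0.68  1.51 -0.43  1.38 -1.12]
[  2.7  -1.  104.3] [11.76760149 -2.28528612 22.47716511] [-0.75755181 -2.4263669  -0.01942818]
```

>>> move_arm(
  motion=[
    {"wx": 0, "wy": 0, "wz": 0, "tx": -0.002, "ty": 0, "tz": -0.007, "fingers": 50},
    {"wx": 0, "wy": 0, "wz": 0, "tx": -0.002, "ty": 0, "tz": -0.007, "fingers": 85},
    {"wx": 0, "wy": 0, "wz": 0, "tx": -0.002, "ty": 0, "tz": -0.007, "fingers": 85},
    {"wx": 0, "wy": 0, "wz": 0, "tx": -0.002, "ty": 0, "tz": -0.007, "fingers": 85},
    {"wx": 0, "wy": 0, "wz": 0, "tx": -0.002, "ty": 0, "tz": -0.007, "fingers": 85},
    {"wx": 0, "wy": 0, "wz": 0, "tx": -0.002, "ty": 0, "tz": -0.007, "fingers": 85},
    {"wx": 0, "wy": 0, "wz": 0, "tx": -0.002, "ty": 0, "tz": -0.007, "fingers": 85},
  ],
)

```text
clock: 7.3
ee_pos: [0.5748, 0.0175, 0.1644]
ee_rot: [2.976, 0.27, -0.801]
force: [-0.4, -0.2, -0.3]
gripper_width: 0.0851
grasp_force: 0.0
```

>>> move_arm(
  motion=[
    {"wx": 0, "wy": 0, "wz": 0, "tx": 0, "ty": 0, "tz": -0.08, "fingers": 85},
    {"wx": 0, "wy": 0, "wz": 0, "tx": 0, "ty": 0, "tz": -0.2, "fingers": 85},
    {"wx": 0, "wy": 0, "wz": 0, "tx": 0, "ty": 0, "tz": -0.4, "fingers": 85},
    {"wx": 0, "wy": 0, "wz": 0, "tx": 0, "ty": 0, "tz": -0.6, "fingers": 85},
    {"wx": 0, "wy": 0, "wz": 0, "tx": 0, "ty": 0, "tz": -0.6, "fingers": 85},
    {"wx": 0, "wy": 0, "wz": 0, "tx": 0, "ty": 0, "tz": -0.6, "fingers": 85},
  ],
)

```text
clock: 7.8
ee_pos: [0.635, 0.0282, 0.2696]
ee_rot: [2.977, 0.27, -0.796]
force: [0.2, 0.6, -2.1]
gripper_width: 0.0851
grasp_force: 0.0
```

Run:
```python
from plan import *
from station import ctrl
import cv2
from tile import tile
cl=(.4996,.2894)
# clip on bar: tool y along bar x (az 48.3) ; from az arm ~30
chain((( .56,.10,.31),down(0)),((.53,.2,.32),down(30)),((*cl,.30),down(48.3)))
t=ctrl.get_image('top')['pixels'];s=ctrl.get_image('side')['pixels']
cv2.imwrite('pics/F.png',np.hstack([tile(t,260,360,195,325,4,10),tile(s,255,355,210,340,4,10)]))
```

```text
t 7.8 p [0.635  0.0282 0.2696] F [ 0.2  0.6 -2.1] w 0.0851 q [-0.49  0.93  0.72  1.26 -0.4   1.65 -1.17]
w [-0.2303  0.2776 -0.8632] t [-0.3646 -0.4203 -0.0238] rows 11.8 
w [ 0.      0.     -0.3333] t [ 0.5  -0.15 -0.05] rows 4.2 
w [ 0.      0.     -0.2033] t [0.4631 0.0919 0.1   ] rows 2.6
```

View pics/F.png

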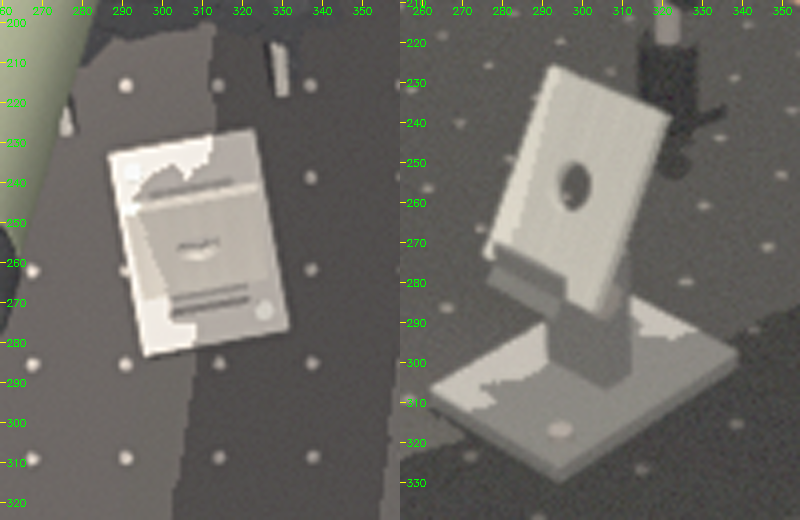

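Run:
```python
from plan import *
from geo import proj
for n,m,uv in(('side',(5,-32,84),(292.25,225.75)),('side',(0,32,84),(322,238.25)),('side',(5,-32,0),(275.5,273.25)),('top',(2.5,-32,84),(291.5,246.5)),('top',(2.5,32,84),(323.75,240.25)),('side',(5,0,42),(255+174.5/4-.5,210+186.5/4-.5)),('top',(5,0,42),(308.75,255.75))):
  print(n,m,(proj(n,onb(*m))-uv).round(1))
```

```text
side (5, -32, 84) [-0.2  0.4]
side (0, 32, 84) [0.4 0.4]
side (5, -32, 0) [0.3 0.3]
top (2.5, -32, 84) [-0.2  0.4]
top (2.5, 32, 84) [1.2 0.4]
side (5, 0, 42) [-0.6  0.3]
top (5, 0, 42) [1.5 0.3]
```

>>> move_arm(
  motion=[
    {"wx": -0.23, "wy": 0.278, "wz": -0.863, "tx": -0.36, "ty": -0.42, "tz": -0.1, "fingers": 85},
    {"wx": -0.23, "wy": 0.278, "wz": -0.863, "tx": -0.36, "ty": -0.42, "tz": -0.1, "fingers": 85},
    {"wx": -0.23, "wy": 0.278, "wz": -0.863, "tx": -0.36, "ty": -0.42, "tz": -0.1, "fingers": 85},
    {"wx": -0.23, "wy": 0.278, "wz": -0.863, "tx": -0.36, "ty": -0.42, "tz": -0.1, "fingers": 85},
    {"wx": -0.23, "wy": 0.278, "wz": -0.863, "tx": -0.36, "ty": -0.42, "tz": -0.1, "fingers": 85},
    {"wx": -0.23, "wy": 0.278, "wz": -0.863, "tx": -0.36, "ty": -0.42, "tz": -0.1, "fingers": 85},
    {"wx": -0.23, "wy": 0.278, "wz": -0.863, "tx": -0.36, "ty": -0.42, "tz": -0.1, "fingers": 85},
    {"wx": -0.23, "wy": 0.278, "wz": -0.863, "tx": -0.36, "ty": -0.42, "tz": -0.1, "fingers": 85},
    {"wx": -0.23, "wy": 0.278, "wz": -0.863, "tx": -0.36, "ty": -0.42, "tz": -0.1, "fingers": 85},
    {"wx": -0.23, "wy": 0.278, "wz": -0.863, "tx": -0.36, "ty": -0.42, "tz": -0.1, "fingers": 85},
    {"wx": -0.23, "wy": 0.278, "wz": -0.863, "tx": -0.36, "ty": -0.42, "tz": -0.1, "fingers": 85},
    {"wx": -0.23, "wy": 0.278, "wz": -0.863, "tx": -0.36, "ty": -0.42, "tz": -0.1, "fingers": 85},
    {"wx": -0.23, "wy": 0.278, "wz": -0.863, "tx": -0.36, "ty": -0.42, "tz": -0.1, "fingers": 85},
    {"wx": -0.23, "wy": 0.278, "wz": -0.863, "tx": -0.36, "ty": -0.42, "tz": -0.1, "fingers": 85},
  ],
)

```text
clock: 9.07
ee_pos: [0.5669, 0.1014, 0.3211]
ee_rot: [-2.224, -2.215, 0.005]
force: [-0.5, 0.1, -0.0]
gripper_width: 0.085
grasp_force: 0.0
```

```bash
sed -i 's/^RC=.*/RC=np.array([-RB[:,1],-RB[:,0],-RB[:,2]]).T/' plan.py
python3 - <<'E'
from plan import *
print(np.linalg.det(RC))
cl=(.4996,.2894)
chain(((.53,.2,.31),down(30)),((*cl,.26),down(48.3)))
E
```

```text
1.0000000000000002
t 9.07 p [0.5669 0.1014 0.3211] F [-0.5  0.1 -0. ] w 0.085 q [-0.57  0.45  0.4   1.73 -0.21  1.01 -0.09]
w [-0.003  -0.0008 -0.336 ] t [ 0.4924 -0.186   0.0566] rows 4.2 
w [ 0.      0.     -0.2033] t [0.4631 0.0919 0.25  ] rows 2.6
```

>>> move_arm(
  motion=[
    {"wx": -0.003, "wy": -0.001, "wz": -0.336, "tx": 0.49, "ty": -0.19, "tz": 0.057, "fingers": 85},
    {"wx": -0.003, "wy": -0.001, "wz": -0.336, "tx": 0.49, "ty": -0.19, "tz": 0.057, "fingers": 85},
    {"wx": -0.003, "wy": -0.001, "wz": -0.336, "tx": 0.49, "ty": -0.19, "tz": 0.057, "fingers": 85},
    {"wx": -0.003, "wy": -0.001, "wz": -0.336, "tx": 0.49, "ty": -0.19, "tz": 0.057, "fingers": 85},
    {"wx": -0.003, "wy": -0.001, "wz": -0.336, "tx": 0.49, "ty": -0.19, "tz": 0.057, "fingers": 85},
  ],
)

```text
clock: 9.48
ee_pos: [0.5287, 0.2014, 0.3096]
ee_rot: [1.557, 2.728, -0.002]
force: [0.1, -0.4, 0.7]
gripper_width: 0.0854
grasp_force: 0.0
```

>>> move_arm(
  motion=[
    {"wx": 0, "wy": 0, "wz": -0.203, "tx": 0.46, "ty": 0.09, "tz": 0.25, "fingers": 85},
    {"wx": 0, "wy": 0, "wz": -0.203, "tx": 0.46, "ty": 0.09, "tz": 0.25, "fingers": 85},
    {"wx": 0, "wy": 0, "wz": -0.203, "tx": 0.46, "ty": 0.09, "tz": 0.25, "fingers": 85},
    {"wx": 0, "wy": 0, "wz": -0.203, "tx": 0.46, "ty": 0.09, "tz": 0.25, "fingers": 85},
    {"wx": 0, "wy": 0, "wz": -0.203, "tx": 0.46, "ty": 0.09, "tz": 0.25, "fingers": 85},
    {"wx": 0, "wy": 0, "wz": -0.203, "tx": 0.46, "ty": 0.09, "tz": 0.25, "fingers": 85},
  ],
)

```text
clock: 9.98
ee_pos: [0.4996, 0.2871, 0.2603]
ee_rot: [1.121, 2.932, -0.001]
force: [0.3, 0.5, 0.9]
gripper_width: 0.0851
grasp_force: 0.0
```

Run:
```python
from plan import *
cl=(.4996,.2894)
zc=.0106+.105
print(zc+.020+.054)
chain(((*cl,.1856),down(48.3)))
```

```text
0.1896
t 9.98 p [0.4996 0.2871 0.2603] F [0.3 0.5 0.9] w 0.0851 q [-0.73  0.5   0.15  1.78 -0.09  0.87  0.3 ]
w [ 0.0003  0.0015 -0.0017] t [0.0085 0.0082 0.3733] rows 1.8
```

>>> move_arm(
  motion=[
    {"wx": 0, "wy": 0, "wz": -0.002, "tx": 0.008, "ty": 0.008, "tz": 0.15, "fingers": 85},
    {"wx": 0, "wy": 0, "wz": -0.002, "tx": 0.008, "ty": 0.008, "tz": 0.28, "fingers": 85},
    {"wx": 0, "wy": 0, "wz": -0.002, "tx": 0.008, "ty": 0.008, "tz": 0.36, "fingers": 85},
    {"wx": 0, "wy": 0, "wz": -0.002, "tx": 0.008, "ty": 0.008, "tz": 0.36, "fingers": 85},
    {"wx": 0, "wy": 0, "wz": -0.002, "tx": 0.008, "ty": 0.008, "tz": 0.36, "fingers": 70},
    {"wx": 0, "wy": 0, "wz": -0.002, "tx": 0.008, "ty": 0.008, "tz": 0.36, "fingers": 55},
    {"wx": 0, "wy": 0, "wz": -0.002, "tx": 0.008, "ty": 0.008, "tz": 0.36, "fingers": 46},
    {"wx": 0, "wy": 0, "wz": -0.002, "tx": 0.008, "ty": 0.008, "tz": 0.36, "fingers": 46},
    {"wx": 0, "wy": 0, "wz": -0.002, "tx": 0.008, "ty": 0.008, "tz": 0.36, "fingers": 46},
    {"wx": 0, "wy": 0, "wz": -0.002, "tx": 0.008, "ty": 0.008, "tz": 0.36, "fingers": 46},
  ],
)

```text
clock: 10.82
ee_pos: [0.4991, 0.2907, 0.1889]
ee_rot: [1.109, 2.937, 0.003]
force: [0.1, 0.4, 0.5]
gripper_width: 0.0459
grasp_force: 0.0
```

Run:
```python
from plan import *
from station import ctrl
import cv2
from tile import tile
chain()
t=ctrl.get_image('top')['pixels'];s=ctrl.get_image('side')['pixels']
cv2.imwrite('pics/G.png',np.hstack([tile(t,120,220,210,310,4,10),tile(s,160,260,150,250,4,10)]))
```

```text
t 10.82 p [0.4991 0.2907 0.1889] F [0.1 0.4 0.5] w 0.0459 q [-0.72  0.6   0.13  1.83 -0.11  0.72  0.32]
```

View pics/G.png

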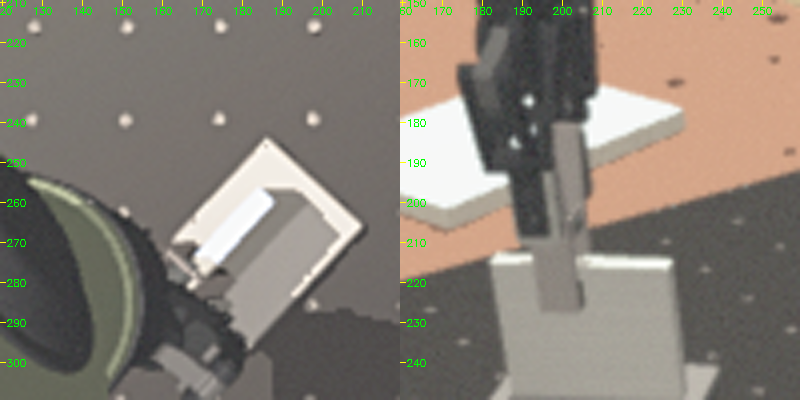

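Run:
```python
from plan import *
from geo import proj
from station import ctrl
s=ctrl.get_state();p=np.array(s['ee_pos']);Q=R.from_rotvec(s['ee_rot']).as_matrix()
print(Q.round(2))
for y in(-.037,-.023,.023,.037):
  print(y,[proj('side',p+Q@np.array([x,y,.066])).round(1) for x in(-.011,0,.011)])
c=np.array([.4996,.2894,0])
for z in (.12,.1606): print('clip',z,[proj('side',c+Q[:,1]*y+Q[:,0]*x+[0,0,z]).round(1) for y in(-.018,.018) for x in(-.01,0,.01)])
```

```text
[[-0.75  0.66  0.  ]
 [ 0.66  0.75  0.  ]
 [-0.    0.   -1.  ]]
-0.037 [array([197.9, 210.4]), array([192.2, 210.2]), array([186.6, 210.1])]
-0.023 [array([200. , 207.3]), array([194.4, 207.2]), array([188.8, 207.1])]
0.023 [array([206.6, 197.7]), array([201.2, 197.7]), array([195.9, 197.6])]
0.037 [array([208.5, 195. ]), array([203.2, 194.9]), array([197.9, 194.8])]
clip 0.12 [array([200.9, 207.6]), array([195.9, 207.5]), array([190.8, 207.4]), array([206.1, 200.1]), array([201.2, 200. ]), array([196.3, 199.9])]
clip 0.1606 [array([198.2, 188. ]), array([193., 188.]), array([187.9, 187.9]), array([203.5, 181. ]), array([198.5, 180.9]), array([193.5, 180.9])]
```

>>> move_arm(
  motion=[
    {"wx": 0, "wy": 0, "wz": 0, "tx": -0.006, "ty": 0, "tz": 0, "fingers": 44},
    {"wx": 0, "wy": 0, "wz": 0, "tx": -0.006, "ty": 0, "tz": 0, "fingers": 40},
    {"wx": 0, "wy": 0, "wz": 0, "tx": -0.006, "ty": 0, "tz": 0, "fingers": 36},
    {"wx": 0, "wy": 0, "wz": 0, "tx": -0.006, "ty": 0, "tz": 0, "fingers": 32},
    {"wx": 0, "wy": 0, "wz": 0, "tx": -0.006, "ty": 0, "tz": 0, "fingers": 29.5},
    {"wx": 0, "wy": 0, "wz": 0, "tx": -0.006, "ty": 0, "tz": 0, "fingers": 29.5},
    {"wx": 0, "wy": 0, "wz": 0, "tx": -0.006, "ty": 0, "tz": 0, "fingers": 29.5},
    {"wx": 0, "wy": 0, "wz": 0, "tx": -0.006, "ty": 0, "tz": 0, "fingers": 29.5},
  ],
)

```text
clock: 11.58
ee_pos: [0.4998, 0.2898, 0.1883]
ee_rot: [1.109, 2.938, 0.001]
force: [0.0, -0.3, -1.3]
gripper_width: 0.0297
grasp_force: 11.3
```

Run:
```python
from plan import *
chain()
```

```text
t 11.58 p [0.4998 0.2898 0.1883] F [ 0.  -0.3 -1.3] w 0.0297 q [-0.72  0.6   0.13  1.83 -0.11  0.72  0.32]
```

>>> move_arm(
  motion=[
    {"wx": 0, "wy": 0, "wz": 0, "tx": 0, "ty": 0, "tz": 0, "fingers": 28.5},
    {"wx": 0, "wy": 0, "wz": 0, "tx": 0, "ty": 0, "tz": 0, "fingers": 28.5},
    {"wx": 0, "wy": 0, "wz": 0, "tx": 0, "ty": 0, "tz": 0, "fingers": 28.5},
  ],
)

```text
clock: 11.83
ee_pos: [0.4999, 0.2898, 0.1884]
ee_rot: [1.108, 2.938, 0.002]
force: [-0.6, 0.3, -0.6]
gripper_width: 0.0292
grasp_force: 30.5
```

Run:
```python
from plan import *
chain(((.4998,.2898,.28),down(48.3)),((.54,.17,.33),down(25)),((.6,.09,.34),down(10.3)))
```

```text
t 11.83 p [0.4999 0.2898 0.1884] F [-0.6  0.3 -0.6] w 0.0292 q [-0.72  0.6   0.13  1.83 -0.11  0.72  0.32]
w [0.001  0.0009 0.0039] t [-5.00e-04  4.00e-04 -4.58e-01] rows 2.2 
w [0.     0.     0.2589] t [-0.5485 -0.3135 -0.25  ] rows 3.3 
w [0.     0.     0.1633] t [-0.4893  0.1028 -0.05  ] rows 2.4
```

>>> move_arm(
  motion=[
    {"wx": 0, "wy": 0, "wz": 0, "tx": 0, "ty": 0, "tz": -0.05, "fingers": 28.5},
    {"wx": 0, "wy": 0, "wz": 0, "tx": 0, "ty": 0, "tz": -0.12, "fingers": 28.5},
    {"wx": 0, "wy": 0, "wz": 0, "tx": 0, "ty": 0, "tz": -0.22, "fingers": 28.5},
    {"wx": 0, "wy": 0, "wz": 0, "tx": 0, "ty": 0, "tz": -0.35, "fingers": 28.5},
    {"wx": 0, "wy": 0, "wz": 0, "tx": 0, "ty": 0, "tz": -0.46, "fingers": 28.5},
    {"wx": 0, "wy": 0, "wz": 0, "tx": 0, "ty": 0, "tz": -0.46, "fingers": 28.5},
  ],
)

```text
clock: 12.33
ee_pos: [0.5009, 0.2903, 0.2852]
ee_rot: [1.108, 2.934, 0.01]
force: [1.0, -0.1, -0.6]
gripper_width: 0.0293
grasp_force: 30.6
```

>>> move_arm(
  motion=[
    {"wx": 0, "wy": 0, "wz": 0.065, "tx": -0.14, "ty": -0.08, "tz": -0.06, "fingers": 28.5},
    {"wx": 0, "wy": 0, "wz": 0.13, "tx": -0.27, "ty": -0.16, "tz": -0.12, "fingers": 28.5},
    {"wx": 0, "wy": 0, "wz": 0.195, "tx": -0.41, "ty": -0.24, "tz": -0.19, "fingers": 28.5},
    {"wx": 0, "wy": 0, "wz": 0.26, "tx": -0.55, "ty": -0.31, "tz": -0.25, "fingers": 28.5},
    {"wx": 0, "wy": 0, "wz": 0.26, "tx": -0.55, "ty": -0.31, "tz": -0.25, "fingers": 28.5},
    {"wx": 0, "wy": 0, "wz": 0.26, "tx": -0.55, "ty": -0.31, "tz": -0.25, "fingers": 28.5},
  ],
)

```text
clock: 12.83
ee_pos: [0.5417, 0.1691, 0.3313]
ee_rot: [1.684, 2.649, 0.004]
force: [0.3, 0.5, -1.8]
gripper_width: 0.0292
grasp_force: 30.5
```

Run:
```python
from plan import *
# TCP z_b at seated clip (pin 104): 104+72.8=176.8
chain((onb(0,-60,240),RC),(onb(0,0,220),RC))
print(onb(0,-60,240),onb(0,0,220))
```

```text
t 12.83 p [0.5417 0.1691 0.3313] F [ 0.3  0.5 -1.8] w 0.0292 q [-0.62  0.41  0.29  1.74 -0.13  1.01  0.16]
w [0.3337 0.0434 0.1604] t [-0.5611  0.242   0.2536] rows 4.7 
w [0. 0. 0.] t [-0.3  0.   0.1] rows 1.5 
[0.63331947 0.08801417 0.2808461 ] [0.63422281 0.02719325 0.26352559]
```

>>> move_arm(
  motion=[
    {"wx": 0.05, "wy": 0.006, "wz": 0.023, "tx": -0.08, "ty": 0.035, "tz": 0.036, "fingers": 28.5},
    {"wx": 0.095, "wy": 0.012, "wz": 0.046, "tx": -0.16, "ty": 0.07, "tz": 0.07, "fingers": 28.5},
    {"wx": 0.143, "wy": 0.019, "wz": 0.07, "tx": -0.24, "ty": 0.104, "tz": 0.11, "fingers": 28.5},
    {"wx": 0.19, "wy": 0.025, "wz": 0.092, "tx": -0.32, "ty": 0.138, "tz": 0.145, "fingers": 28.5},
    {"wx": 0.238, "wy": 0.03, "wz": 0.115, "tx": -0.4, "ty": 0.173, "tz": 0.18, "fingers": 28.5},
    {"wx": 0.286, "wy": 0.037, "wz": 0.138, "tx": -0.48, "ty": 0.207, "tz": 0.217, "fingers": 28.5},
    {"wx": 0.334, "wy": 0.043, "wz": 0.16, "tx": -0.56, "ty": 0.242, "tz": 0.254, "fingers": 28.5},
    {"wx": 0.334, "wy": 0.043, "wz": 0.16, "tx": -0.56, "ty": 0.242, "tz": 0.254, "fingers": 28.5},
    {"wx": 0.334, "wy": 0.043, "wz": 0.16, "tx": -0.56, "ty": 0.242, "tz": 0.254, "fingers": 28.5},
  ],
)

```text
clock: 13.58
ee_pos: [0.6328, 0.0902, 0.2773]
ee_rot: [-1.756, -2.113, 0.572]
force: [-0.2, 0.7, -0.6]
gripper_width: 0.029
grasp_force: 30.7
```

Run:
```python
from plan import *
from station import ctrl
chain((onb(0,0,215),RC))
print(inb(ctrl.get_state()['ee_pos']))
```

```text
t 13.58 p [0.6328 0.0902 0.2773] F [-0.2  0.7 -0.6] w 0.029 q [-0.4   0.85  0.34  1.22 -0.21  1.65  0.13]
w [-0.0032  0.0015  0.0022] t [-0.3108 -0.009   0.1104] rows 1.6 
[ -1.7 -62.2 236.9]
```

>>> move_arm(
  motion=[
    {"wx": -0.003, "wy": 0.001, "wz": 0.002, "tx": -0.1, "ty": -0.009, "tz": 0.04, "fingers": 28.5},
    {"wx": -0.003, "wy": 0.001, "wz": 0.002, "tx": -0.2, "ty": -0.009, "tz": 0.08, "fingers": 28.5},
    {"wx": -0.003, "wy": 0.001, "wz": 0.002, "tx": -0.31, "ty": -0.009, "tz": 0.11, "fingers": 28.5},
    {"wx": -0.003, "wy": 0.001, "wz": 0.002, "tx": -0.31, "ty": -0.009, "tz": 0.11, "fingers": 28.5},
    {"wx": -0.003, "wy": 0.001, "wz": 0.002, "tx": -0.31, "ty": -0.009, "tz": 0.11, "fingers": 28.5},
    {"wx": -0.003, "wy": 0.001, "wz": 0.002, "tx": -0.31, "ty": -0.009, "tz": 0.11, "fingers": 28.5},
  ],
)

```text
clock: 14.08
ee_pos: [0.6316, 0.0283, 0.2625]
ee_rot: [-1.763, -2.117, 0.561]
force: [0.8, 0.5, -1.0]
gripper_width: 0.0287
grasp_force: 30.7
```

Run:
```python
from plan import *
from station import ctrl
import cv2
from tile import tile
chain((onb(0,0,176.5),RC))
print(inb(ctrl.get_state()['ee_pos']))
t=ctrl.get_image('top')['pixels'];s=ctrl.get_image('side')['pixels']
cv2.imwrite('pics/H.png',np.hstack([tile(t,275,340,195,270,6,5),tile(s,275,340,185,260,6,5)]))
```

```text
t 14.08 p [0.6316 0.0283 0.2625] F [ 0.8  0.5 -1. ] w 0.0287 q [-0.33  0.85  0.36  1.26 -0.18  1.59  0.21]
w [0.003  0.0002 0.0013] t [-0.0076  0.0068  0.2071] rows 1.0 
[  1.6  -1.5 217.9]
```

View pics/H.png

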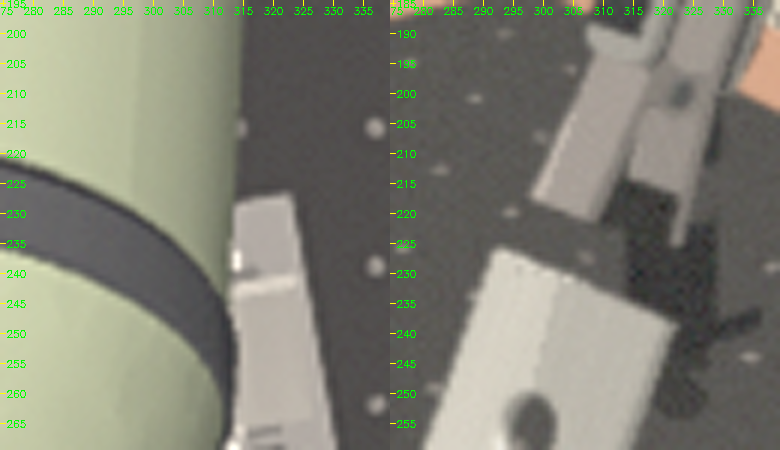

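Run:
```python
from plan import *
from geo import proj
from scipy.optimize import least_squares
ob=[((-10),(297.8,217.3)),((10),(308.2,221.5))]
for z in (100,103,106): print(z,[proj('side',onb(21.6,-1.5+y,z)).round(1) for y in(-10,10)])
f=lambda p:np.concatenate([proj('side',onb(21.6,p[0]+y*np.cos(p[2]),p[1]+y*np.sin(p[2])))-uv for y,uv in ob])
r=least_squares(f,[0,103,0]);print('y,z,roll if x=21.6',r.x,r.fun.round(1))
f=lambda p:np.concatenate([proj('side',onb(p[1],p[0]+y,103.1))-uv for y,uv in ob])
r=least_squares(f,[0,20]);print('y,x if z=103.1',r.x,r.fun.round(1))
```

```text
100 [array([297.6, 218.9]), array([306.6, 222.6])]
103 [array([298.3, 217.2]), array([307.3, 220.8])]
106 [array([298.9, 215.4]), array([307.9, 219. ])]
y,z,roll if x=21.6 [-7.19876997e-01  1.02532631e+02 -6.83516073e-03] [ 0.7  0.3 -0.7 -0.2]
y,x if z=103.1 [ 7.31721052 31.28514591] [ 0.6  0.4 -0.7 -0.1]
```

>>> move_arm(
  motion=[
    {"wx": 0.003, "wy": 0, "wz": 0.001, "tx": -0.004, "ty": 0.007, "tz": 0.03, "fingers": 28.5},
    {"wx": 0.003, "wy": 0, "wz": 0.001, "tx": -0.004, "ty": 0.007, "tz": 0.06, "fingers": 28.5},
    {"wx": 0.003, "wy": 0, "wz": 0.001, "tx": -0.004, "ty": 0.007, "tz": 0.06, "fingers": 28.5},
    {"wx": 0.003, "wy": 0, "wz": 0.001, "tx": -0.004, "ty": 0.007, "tz": 0.06, "fingers": 28.5},
    {"wx": 0.003, "wy": 0, "wz": 0.001, "tx": -0.004, "ty": 0.007, "tz": 0.06, "fingers": 28.5},
  ],
)

```text
clock: 14.6
ee_pos: [0.6272, 0.0251, 0.2506]
ee_rot: [-1.764, -2.11, 0.569]
force: [-0.2, 0.2, -0.5]
gripper_width: 0.029
grasp_force: 30.7
```

Run:
```python
from plan import *
from station import ctrl
chain((onb(0,.5,176.5),RC))
print(inb(ctrl.get_state()['ee_pos']))
```

```text
t 14.6 p [0.6272 0.0251 0.2506] F [-0.2  0.2 -0.5] w 0.029 q [-0.33  0.85  0.35  1.29 -0.18  1.57  0.21]
w [-0.0012  0.0004 -0.0012] t [ 0.0015 -0.0007  0.1432] rows 0.7 
[-2.000e-01  8.000e-01  2.051e+02]
```

>>> move_arm(
  motion=[
    {"wx": 0, "wy": 0, "wz": 0, "tx": 0, "ty": 0, "tz": 0.02, "fingers": 28.5},
    {"wx": 0, "wy": 0, "wz": 0, "tx": 0, "ty": 0, "tz": 0.04, "fingers": 28.5},
    {"wx": 0, "wy": 0, "wz": 0, "tx": 0, "ty": 0, "tz": 0.06, "fingers": 28.5},
    {"wx": 0, "wy": 0, "wz": 0, "tx": 0, "ty": 0, "tz": 0.075, "fingers": 28.5},
    {"wx": 0, "wy": 0, "wz": 0, "tx": 0, "ty": 0, "tz": 0.075, "fingers": 28.5},
  ],
)

```text
clock: 15.02
ee_pos: [0.6193, 0.0236, 0.237]
ee_rot: [-1.763, -2.109, 0.57]
force: [-0.9, -0.1, -1.0]
gripper_width: 0.0289
grasp_force: 30.7
```

Run:
```python
from plan import *
from station import ctrl
chain((onb(0,.5,176.5),RC))
print(inb(ctrl.get_state()['ee_pos']))
```

```text
t 15.02 p [0.6193 0.0236 0.237 ] F [-0.9 -0.1 -1. ] w 0.0289 q [-0.33  0.85  0.35  1.32 -0.18  1.53  0.21]
w [-0.0018  0.0002 -0.0013] t [0.0017 0.     0.0644] rows 0.3 
[ -0.    0.8 189.4]
```

Jaws are over the edge with no contact; finish the insertion.

>>> move_arm(
  motion=[
    {"wx": 0, "wy": 0, "wz": 0, "tx": 0.001, "ty": 0, "tz": 0.02, "fingers": 28.5},
    {"wx": 0, "wy": 0, "wz": 0, "tx": 0.001, "ty": 0, "tz": 0.04, "fingers": 28.5},
    {"wx": 0, "wy": 0, "wz": 0, "tx": 0.001, "ty": 0, "tz": 0.06, "fingers": 28.5},
    {"wx": 0, "wy": 0, "wz": 0, "tx": 0.001, "ty": 0, "tz": 0.064, "fingers": 28.5},
    {"wx": 0, "wy": 0, "wz": 0, "tx": 0.001, "ty": 0, "tz": 0.064, "fingers": 28.5},
    {"wx": 0, "wy": 0, "wz": 0, "tx": 0.001, "ty": 0, "tz": 0.064, "fingers": 28.5},
  ],
)

```text
clock: 15.52
ee_pos: [0.6135, 0.0227, 0.2266]
ee_rot: [-1.764, -2.11, 0.569]
force: [-1.1, 0.1, -0.5]
gripper_width: 0.0292
grasp_force: 30.7
```

Run:
```python
from plan import *
from station import ctrl
chain()
print(inb(ctrl.get_state()['ee_pos']))
```

```text
t 15.52 p [0.6135 0.0227 0.2266] F [-1.1  0.1 -0.5] w 0.0292 q [-0.33  0.86  0.35  1.35 -0.18  1.5   0.21]
[-1.000e-01  7.000e-01  1.774e+02]
```

>>> move_arm(
  motion=[
    {"wx": 0, "wy": 0, "wz": 0, "tx": 0, "ty": 0, "tz": 0, "fingers": 31},
    {"wx": 0, "wy": 0, "wz": 0, "tx": 0, "ty": 0, "tz": 0, "fingers": 34},
    {"wx": 0, "wy": 0, "wz": 0, "tx": 0, "ty": 0, "tz": 0, "fingers": 37},
    {"wx": 0, "wy": 0, "wz": 0, "tx": 0, "ty": 0, "tz": 0, "fingers": 41},
    {"wx": 0, "wy": 0, "wz": 0, "tx": 0, "ty": 0, "tz": 0, "fingers": 48},
    {"wx": 0, "wy": 0, "wz": 0, "tx": 0, "ty": 0, "tz": 0, "fingers": 60},
    {"wx": 0, "wy": 0, "wz": 0, "tx": 0, "ty": 0, "tz": 0, "fingers": 70},
    {"wx": 0, "wy": 0, "wz": 0, "tx": 0, "ty": 0, "tz": 0, "fingers": 70},
  ],
)

```text
clock: 16.18
ee_pos: [0.6135, 0.0227, 0.2266]
ee_rot: [-1.764, -2.11, 0.569]
force: [0.6, -0.4, 0.3]
gripper_width: 0.0701
grasp_force: 0.0
```

>>> move_arm(
  motion=[
    {"wx": 0, "wy": 0, "wz": 0, "tx": 0, "ty": 0, "tz": -0.05, "fingers": 70},
    {"wx": 0, "wy": 0, "wz": 0, "tx": 0, "ty": 0, "tz": -0.15, "fingers": 70},
    {"wx": 0, "wy": 0, "wz": 0, "tx": 0, "ty": 0, "tz": -0.3, "fingers": 70},
    {"wx": 0, "wy": 0, "wz": 0, "tx": 0, "ty": 0, "tz": -0.45, "fingers": 70},
    {"wx": 0, "wy": 0, "wz": 0, "tx": 0, "ty": 0, "tz": -0.6, "fingers": 70},
    {"wx": 0, "wy": 0, "wz": 0, "tx": 0, "ty": 0, "tz": -0.6, "fingers": 70},
    {"wx": 0, "wy": 0, "wz": 0, "tx": 0, "ty": 0, "tz": -0.6, "fingers": 70},
  ],
)

```text
clock: 16.77
ee_pos: [0.6735, 0.0335, 0.3318]
ee_rot: [-1.765, -2.112, 0.567]
force: [-0.3, -0.3, -0.1]
gripper_width: 0.07
grasp_force: 0.0
```

Run:
```python
from plan import *
from geo import proj
from station import ctrl
import cv2
chain()
s=ctrl.get_image('side')['pixels'];cv2.imwrite('pics/I.png',s[:,:,::-1])
for nm,m in (('front jaw tip',[(17,-10,62),(17,10,62)]),('front handle end',[(22,-10,149),(22,10,149)]),('rear handle end',[(-22,-10,149),(-22,10,149)]),('plate',[(5,-32,84),(0,32,84),(5,-32,0)]),('hole',[(5,0,42)])): print(nm,[proj('side',onb(*p)).round(1) for p in m])
g=cv2.cvtColor(s,cv2.COLOR_RGB2GRAY)
# coarse brightness map around the clip
c=g[178:252:2,284:344:2]
for i,r in enumerate(c): print(178+2*i,' '.join('%3d'%v for v in r))
```

```text
t 16.77 p [0.6735 0.0335 0.3318] F [-0.3 -0.3 -0.1] w 0.07 q [-0.31  0.87  0.37  1.03 -0.19  1.8   0.2 ]
front jaw tip [array([292.5, 241.9]), array([301.3, 245.9])]
front handle end [array([308.1, 190.1]), array([317.4, 193.3])]
rear handle end [array([324.3, 195.7]), array([333.4, 198.9])]
plate [array([292. , 226.2]), array([322.4, 238.6]), array([275.8, 273.6])]
hole [array([297.5, 256.4])]
178 154 153 154 153 152 156 152 152 155 155 153 156 154 153 158 172 195 203 203 203 203 199 201 202 205 206 210 213 215 213
180 153 153 154 153 154 154 155 155 151 154 155 154 153 153 153 151 155 167 197 199 201 198 202 204 207 205 208 210 208 208
182 153 155 152 154 149 124  87  95 142 155 155 154 155 154 152 156 156 155 156 166 177 196 201 204 206 205 206 206 202 201
184 149 140 107  76  64  53  54  57  60  94 143 154 154 155 153 145 145 146 151 154 155 156 180 203 206 205 203 198 197 185
186  66  57  55  51  56  54  56  60  57  55  60 110 149 152 145  61  56  62  92 147 153 155 155 160 193 206 197 202 142 126
188  54  56  57  60  55  55  51  52  56  56  56  58  63 115 138  41  34  51  58  6
[... 3185 characters left out ...]
 117  85  73 154 156 160 156 155 131  68  31  32  30  31  35  40  56  54  52  60
242  58 101 186 188 192 178 153 147 145 144 103  55 129 158 159 156 158 155 117  36  31  29  39  55  55  57  58  59  58  57
244  56 157 187 192 190 191 184 159 150 127  93  51 151 159 156 155 161 144  91  37  36  37  53  51  55 103  83  56  55  54
246  69 181 187 190 188 186 178 157 162 154 134 103 156 155 159 158 152 123  57  39  43  43  56  54  55  59  54  52  58  52
248 100 188 188 188 189 188 181 156 160 157 156 160 157 158 158 159 151 115  40  38  41  53  55  54  54  54  54  55  56  57
250 156 189 189 189 187 183 146 121 140 159 160 159 159 159 157 159 143  95  38  43  37  41  53  56  60  59  52  57  55  57
```

```bash
python3 -c "
from station import ctrl
print(ctrl.close_job())"
```

```text
the job is handed in; nothing more can be done
None
```

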